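Kit the parts for two cavity filters

TASK

Make up the two filter kits from the stock on the bench, one part standing upright on the floor of each tray compartment. The three-compartment tray gets a square-flanged connector in the compartment next to its pull tab, the capped (mushroom-shaped) resonator in the middle and the coupling block in the last; the two-compartment tray gets the other square-flanged connector next to its pull tab and the narrow tube resonator in the other. Leave the wide tube and the round-flanged connector where they stand.

Things in the scene. Friction and masses are not known exactly. Their poses are not given: they have to be found in the camera images.
- tray3: The longer grey plastic kit tray, fixed, 222 mm long (x), 86 wide, 12 high; three compartments in a row along x, each 70 (x) x 80 mm inside, walls 3 mm, floor 3 mm thick. A pull tab (20 x 34 mm) juts from its +x end. Origin: centre of its underside, at bench height, z up. Compartment centres on x: +73 mm (tab end), 0 (middle), -73 mm (far end). Stands left or right, its x pointing roughly to the robot's left.
- tray2: The shorter grey plastic kit tray, fixed, 149 mm long (x), 86 wide, 12 high; two compartments in a row along x, each 70 (x) x 80 mm inside, walls 3 mm, floor 3 mm thick. A pull tab (20 x 34 mm) juts from its +x end. Origin: centre of its underside, at bench height, z up. Compartment centres on x: +36.5 mm (tab end), -36.5 mm (far end). Stands left or right, its x pointing roughly to the robot's left.
- capped_mid (a point): Capped resonator, aluminium, mushroom-shaped, 48 mm high: solid round cap 38 mm in diameter forming the top 10 mm, on a 20 mm stem with a 30 mm foot. Grip it by the cap. Origin: on its axis, half-way up; z up. Loose, about 70 g, stands upright, any yaw.
- tube_mid (a point): Narrow tube resonator: plain aluminium tube, outside diameter 28 mm, bore 16 mm, 48 mm high, standing on end. Origin: on its axis, half-way up; z up. Loose, about 50 g, stands upright, any yaw.
- wide_tube_mid (a point): Wide tube resonator, not needed: plain aluminium tube, outside diameter 48 mm, bore 34 mm, 48 mm high, standing on end. Origin: on its axis, half-way up; z up. Loose, about 110 g, stands upright, any yaw.
- conn_a_mid (a point): One of two identical, interchangeable steel panel connectors with a SQUARE flange: flange 42 x 42 x 5 mm at the bottom (sides along x and y), an upright round threaded barrel 20 mm in diameter from it up to 45 mm above the bench. The barrel is the place to grip. Origin: on its axis, half-way up; z up. Loose, about 60 g, stands upright, any yaw.
- conn_b_mid (a point): One of two identical, interchangeable steel panel connectors with a SQUARE flange: flange 42 x 42 x 5 mm at the bottom (sides along x and y), an upright round threaded barrel 20 mm in diameter from it up to 45 mm above the bench. The barrel is the place to grip. Origin: on its axis, half-way up; z up. Loose, about 60 g, stands upright, any yaw.
- round_conn_mid (a point): Steel panel connector with a ROUND flange, not needed: flange 46 mm in diameter and 5 mm thick, the same 20 mm barrel up to 45 mm above the bench. Origin: on its axis, half-way up; z up. Loose, about 60 g, stands upright, any yaw.
- block_mid (a point): Coupling block: plain aluminium rectangular block 44 mm (x) x 24 mm (y) x 42 mm high with two dark round holes in its top. Origin: on its axis, half-way up; z up. Loose, about 110 g, stands upright, any yaw.
There are look-alikes about, which are no part of the job. Leave any brown, green or yellow look-alike of the part that bears tube_mid alone.

How it is judged:
At the end, for the whole second after the job is handed in: Each of the five parts is released, at rest, upright (0.12 rad) on the floor of its own compartment (centre within 23 mm along, 28 mm across, 6 mm in height), as the goal assigns them; the wide tube and the round-flanged connector stand upright within 15 mm of their starts (x of capped_mid in the frame of tray3 between -0.023 and 0.023 m and y of capped_mid in the frame of tray3 between -0.028 and 0.028 m and z of capped_mid in the frame of tray3 between 0.021 and 0.033 m and angle between each of capped_mid, block_mid, tube_mid, wide_tube_mid, round_conn_mid's own z axis and vertical below 0.12 rad and x of block_mid in the frame of tray3 between -0.096 and -0.05 m and y of block_mid in the frame of tray3 between -0.028 and 0.028 m and z of block_mid in the frame of tray3 between 0.018 and 0.03 m and x of tube_mid in the frame of tray2 between -0.0595 and -0.0135 m and y of tube_mid in the frame of tray2 between -0.028 and 0.028 m and z of tube_mid in the frame of tray2 between 0.021 and 0.033 m and (((x of conn_a_mid in the frame of tray3 between 0.05 and 0.096 m and y of conn_a_mid in the frame of tray3 between -0.028 and 0.028 m and z of conn_a_mid in the frame of tray3 between 0.0195 and 0.0315 m and angle between conn_a_mid's own z axis and vertical below 0.12 rad) and (x of conn_b_mid in the frame of tray2 between 0.0135 and 0.0595 m and y of conn_b_mid in the frame of tray2 between -0.028 and 0.028 m and z of conn_b_mid in the frame of tray2 between 0.0195 and 0.0315 m and angle between conn_b_mid's own z axis and vertical below 0.12 rad)) or ((x of conn_b_mid in the frame of tray3 between 0.05 and 0.096 m and y of conn_b_mid in the frame of tray3 between -0.028 and 0.028 m and z of conn_b_mid in the frame of tray3 between 0.0195 and 0.0315 m and angle between conn_b_mid's own z axis and vertical below 0.12 rad) and (x of conn_a_mid in the frame of tray2 between 0.0135 and 0.0595 m and y of conn_a_mid in the frame of tray2 between -0.028 and 0.028 m and z of conn_a_mid in the frame of tray2 between 0.0195 and 0.0315 m and angle between conn_a_mid's own z axis and vertical below 0.12 rad))) and linear speed of each of capped, tube, conn_a, conn_b, block below 0.02 m/s and distance of each of wide_tube_mid, round_conn_mid from where it was at the start of the episode below 0.015 m); the robot touches nothing.
It fails at once if the wide tube was moved or tipped (distance of wide_tube_mid from where it was at the start of the episode above 0.015 m).
It fails at once if the round-flanged connector was moved or tipped (distance of round_conn_mid from where it was at the start of the episode above 0.015 m).
It also fails if it takes over 120 s, if anything falls off the work surface, if the arm or the gripper's body presses on something with over 40 N, if the wrist force passes 120 N, or if a joint passes its speed limit or range.

ROBOT

A 6-joint arm with a two-finger parallel gripper is mounted at the origin on the work surface. World frame = base frame: x ahead of the robot, y to its left, z up, the work surface at z = 0. Lengths are in m, angles in rad, forces in N, time in s.
With the tool pointing down it reaches from about 0.325 to 0.85 m from the base axis. Payload 4.4 kg.
Tool frame: the origin (TCP) lies at the centre of the arm's flange, where the gripper is bolted on; the fingertips stand 199 mm ahead of it and the grasp point (between the pads) lies 180 mm ahead of it; z points along the fingers, y is the line along which they close (so a half turn about z gives the same grasp; the last joint's range is limited). The gripper opens to 94 mm and grips with 3 to 60 N. Pads are 16 mm wide; open, the fingers measure 119 mm over their backs; the gripper's body (75 mm by 177 mm) begins 78 mm behind the grasp point.
Start: joints at [1.143, 0.207, 1.542, -0, 1.393, -0.15], TCP at [0.158, 0.553, 0.405] pointing down, gripper open.
Joint ranges: [-2.73, 2.73], [-0.86, 2.22], [0.23, 2.46], [-1.11, 4.25], [0.08, 2.63], [-2.82, 2.82]. Speed limits (rad/s): [2.79, 2.79, 3.14, 3.14, 3.14, 3.14].

INTERFACE

Orientations are given as a unit quaternion [x, y, z, w].
In Python, from bench import env, vision, ticket, spotter gives the robot as it stands. Calls block until the motion is done:
- env.goto(position, orientation): joint-space move of the TCP to a pose.
- env.servo_line(position, rot=None, speed=0.15): straight line of the TCP; rot=None keeps the orientation; speed is the mean speed in m/s.
- env.move_j(angles): joint-space move.
- env.set_gripper(opening, squeeze=None): opening from 0.0 (shut) to 1.0 (fully open); squeeze is the grip in N (None keeps the last); returns when the fingers have stopped.
- env.hold(seconds).
- env.ik(position, orientation): joint angles nearest the present ones, or None.
- vision.grab_frame(name): name is "side" or "top"; returns a dict with "img" (420x560x3 uint8, blue, green, red), "fx", "fy", "cx", "cy" (pixels), "cam_to_world" (4x4, takes a point from camera to world coordinates). Camera axes: x right, y down, z forward; pixel columns grow to the right and rows downward; lengths in m; the calibration is good to about 2 mm. A picture is of the moment at which its call begins. There is no depth.
A pose or a line that the arm cannot do raises env.PlanningError and nothing moves.
- ticket.finish_job(): hands the job in; it is judged then, once.
Trained networks look in a picture, given as the dict that the camera call returned (one of the last four; its "shot" number tells which), for a name from the list of things; names that differ only in an ending like _2 or _b are one class to them, and where a whole thing is asked for, a point or a joint stands for the part that bears it (a point fixed in the world has none). Each returns a list of dicts, best first, with "confidence" (0 to 1); they miss things now and then, are a little off and sometimes report something else, mostly with a low value. They report only what shows in the picture. A call takes as long as a camera call. They do not tell look-alikes from the thing itself.
- spotter.spot_in(target, picture): "point" ([x, y, z] in m, in world coordinates, good to about 4 mm: the middle of the surface that is visible of it).
Readings, each from a call of its own:
- env.current_time_s(): time.
- env.current_q(): joint angles.
- env.current_qd(): joint speeds.
- env.current_joint_efforts(): joint torques, N m.
- env.current_tool_pos(): TCP position.
- env.current_tcp_rot(): TCP orientation.
- env.current_wrist_force(): force on the tool from outside, world axes, zero at the start.
- env.current_wrist_torque(): the same for the moment, N m.
- env.current_width(): opening from 0.0 (shut) to 1.0 (fully open).
- env.current_grip_force(): force on a finger pad.
Only numpy, scipy, OpenCV 4.12 (cv2) and the standard library are available. Lean on these libraries where they do the work, as an engineer would, in place of code of your own. Each camera call takes 0.05 s, during which the arm holds its last target. There are 200 camera calls.

## Working session

There is one attempt and no reset: what is moved stays moved. The work goes in short steps, each a Python script; the robot and the scene stay as the last script left them, time stands still between calls to the robot, and variables do not carry over. Pictures are saved under pics/ and viewed, at most 14 in all, crops included, and the job is handed in when it is done.

```bash
ls; mkdir -p pics
python3 - <<'E'
from bench import env, vision, ticket, spotter
import cv2
for n in ("top","side"):
    f=vision.grab_frame(n); cv2.imwrite(f"pics/{n}0.png",f["img"])
    print(n,f["fx"],f["cx"],f["cy"],f["cam_to_world"].tolist() if hasattr(f["cam_to_world"],'tolist') else f["cam_to_world"])
    for t in ["tray3","tray2","capped_mid","tube_mid","wide_tube_mid","conn_a_mid","round_conn_mid","block_mid"]:
        print(t,[([round(float(v),3) for v in d["point"]],round(d["confidence"],2)) for d in spotter.spot_in(t,f)])
print(env.current_time_s(), env.current_tcp_rot())
E
```

```text
pics
top 437.28781450037457 275.56509216758195 205.25881334563755 [[0.007671129358038239, -0.9903294196445118, 0.13852362383700717, 0.44680749177734697], [-0.999544997606431, -0.01163505596085167, -0.02782846084043149, 0.005194250841980043], [0.029171073588948108, -0.13824711953365343, -0.9899680714075154, 0.9331384868739517], [0.0, 0.0, 0.0, 1.0]]
tray3 [([0.44, 0.153, 0.002], 0.89), ([0.445, -0.153, 0.003], 0.71)]
tray2 [([0.44, 0.153, 0.002], 0.89), ([0.445, -0.153, 0.003], 0.71)]
capped_mid [([0.595, 0.29, 0.047], 0.88)]
tube_mid [([0.562, 0.105, 0.052], 0.71), ([0.563, -0.072, 0.05], 0.64), ([0.562, 0.001, 0.05], 0.47), ([0.621, 0.045, 0.048], 0.43)]
wide_tube_mid [([0.626, -0.325, 0.038], 0.64)]
conn_a_mid [([0.597, 0.202, 0.01], 0.96)]
round_conn_mid [([0.68, 0.121, 0.006], 0.73)]
block_mid [([0.565, -0.206, 0.043], 0.53)]
side 530.814663898341 276.637579782075 215.31333839020007 [[-0.8760115441044253, -0.3767308061728503, 0.3011273389716295, 0.24213341710038724], [-0.4821596861381365, 0.6986138412750273, -0.5286404617905487, 0.5264547038539601], [-0.011216579645956064, -0.6082866104553882, -0.7936381970909292, 0.8386975020694826], [0.0, 0.0, 0.0, 1.0]]
tray3 [([0.443, -0.147, -0.008], 0.93), ([0.447, 0.155, 0.004], 0.79)]
tray2 [([0.443, -0.147, -0.008], 0.93), ([0.447, 0.155, 0.004], 0.79)]
capped_mid [([0.605, 0.202, 0.005], 0.67), ([0.59, 0.298, 0.049], 0.55)]
tube_mid [([0.562, 0.112, 0.038], 0.9), ([0.624, 0.057, 0.035], 0.89), ([0.567, 0.011, 0.036], 0.86), ([0.564, -0.068, 0.035], 0.82), ([0.501, 0.009, 0.035], 0.69)]
wide_tube_mid [([0.624, -0.316, 0.034], 0.68)]
conn_a_mid [([0.602, 0.204, 0.009], 0.59)]
round_conn_mid [([0.676, 0.13, 0.006], 0.93)]
block_mid [([0.56, -0.198, 0.035], 0.93)]
0.9 [ 1.38441561e-01  9.90370604e-01 -1.50325891e-05  8.70016719e-06]
```

View pics/top0.png

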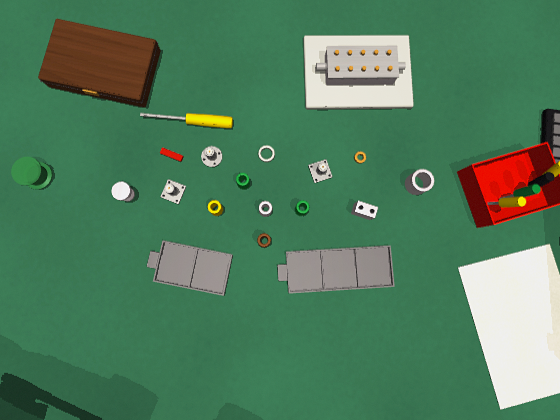

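View pics/side0.png

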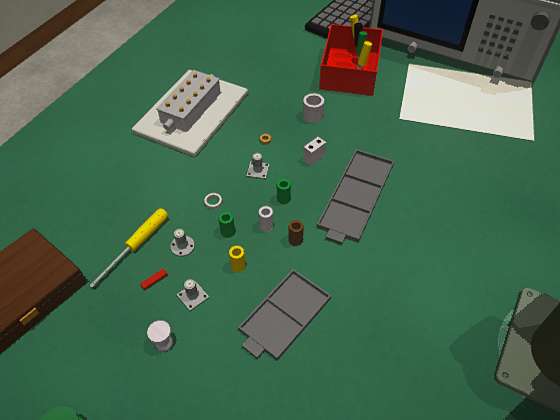

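```bash
cat > h.py <<'E'
from bench import env, vision, ticket, spotter
import cv2, numpy as np
from scipy.spatial.transform import Rotation as R
def ray(f,u,v,z):
    T=np.array(f["cam_to_world"]); d=T[:3,:3]@np.array([(u-f["cx"])/f["fx"],(v-f["cy"])/f["fy"],1])
    return T[:3,3]+d*(z-T[2,3])/d[2]
def proj(f,p):
    T=np.array(f["cam_to_world"]); c=T[:3,:3].T@(np.array(p)-T[:3,3])
    return f["fx"]*c[0]/c[2]+f["cx"],f["fy"]*c[1]/c[2]+f["cy"]
def quat(yaw):  # tool down, closing axis (tool y) at angle yaw in world, wrapped to nearest half turn from start
    return (R.from_euler('z',yaw)*R.from_matrix(np.array([[0,1,0],[1,0,0],[0,0,-1.]]).T@np.eye(3)).__mul__(R.identity())).as_quat()
E
python3 - <<'E'
from h import *
f=vision.grab_frame("top"); im=f["img"]
cv2.imwrite("pics/c1.png",cv2.resize(im[135:305,105:305],None,fx=3.5,fy=3.5,interpolation=cv2.INTER_CUBIC))
cv2.imwrite("pics/c2.png",cv2.resize(im[140:305,255:445],None,fx=3.5,fy=3.5,interpolation=cv2.INTER_CUBIC))
# trays
hsv=cv2.cvtColor(im,cv2.COLOR_BGR2HSV)
m=((hsv[...,1]<60)&(hsv[...,2]>60)&(hsv[...,2]<190)).astype(np.uint8); m[:235]=0; m[310:]=0
m=cv2.morphologyEx(m,cv2.MORPH_CLOSE,np.ones((3,3)))
cs,_=cv2.findContours(m,cv2.RETR_EXTERNAL,cv2.CHAIN_APPROX_NONE)
for c in cs:
    if cv2.contourArea(c)<1500: continue
    mk=np.zeros_like(m); cv2.drawContours(mk,[c],-1,1,-1)
    mk=cv2.morphologyEx(mk,cv2.MORPH_OPEN,np.ones((25,25)))if 0 else cv2.morphologyEx(mk,cv2.MORPH_OPEN,cv2.getStructuringElement(cv2.MORPH_ELLIPSE,(21,21)))
    c2=max(cv2.findContours(mk,cv2.RETR_EXTERNAL,cv2.CHAIN_APPROX_NONE)[0],key=cv2.contourArea)
    P=np.array([ray(f,u,v,.010)[:2] for u,v in c2[:,0].astype(float)]).astype(np.float32)
    r=cv2.minAreaRect(P); print(cv2.minAreaRect(c2)[0],r,cv2.boxPoints(r).round(3).tolist())
E
```

```text
(336.9948425292969, 268.9120788574219) ((0.4430200755596161, -0.15136387944221497), (0.08745801448822021, 0.23342590034008026), 3.8442323207855225) [[0.3919999897480011, -0.03799999877810478], [0.40700000524520874, -0.2709999978542328], [0.49399998784065247, -0.26499998569488525], [0.4790000021457672, -0.03200000151991844]]
(189.4423065185547, 266.7884521484375) ((0.44499802589416504, 0.15748055279254913), (0.16379377245903015, 0.08719997107982635), 79.2330551147461) [[0.3869999945163727, 0.08500000089406967], [0.4729999899864197, 0.0689999982714653], [0.503000020980835, 0.23000000417232513], [0.4169999957084656, 0.2460000067949295]]
```

View pics/c1.png

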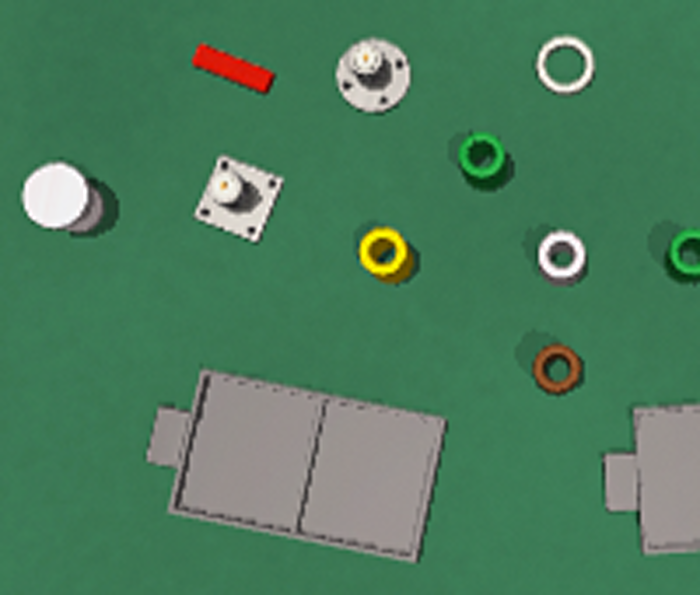

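View pics/c2.png

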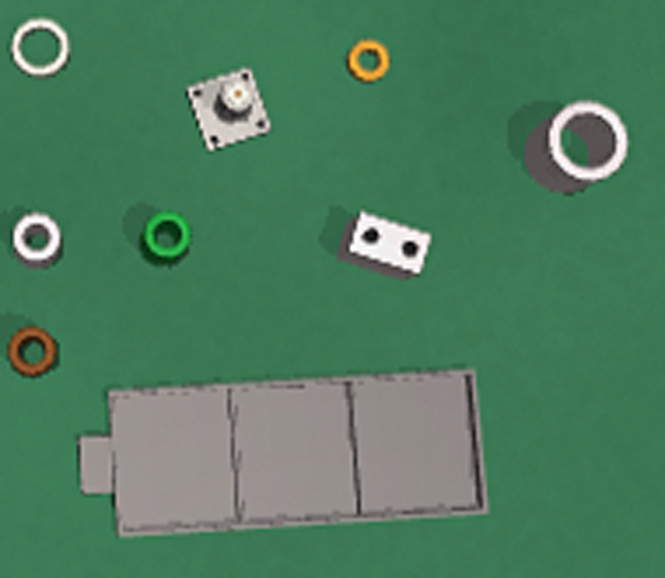

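The scene checks out:
- The crops show tray2 on the left with its tab towards +y, and tray3 on the right.
- Square connectors: full-image px (173,190) and (320,170). Their flanges are square, while (212,156) is round, so leave that one.
- Tube candidates: (265,208) aluminium, (242,180) and (302,207) green, (214,207) yellow, (264,240) brown. The bare aluminium one fits the description.
- Other parts: cap (122,191), block (366,209), wide tube (423,180).

```bash
cat > h2.py <<'E'
from h import *
def quat(yaw):
    y=np.array([np.cos(yaw),np.sin(yaw),0]); z=np.array([0,0,-1.])
    return R.from_matrix(np.column_stack([np.cross(y,z),y,z])).as_quat()
def full(c,off): return (np.array(c,float)+.5)/3.5-.5+np.array(off)
O1,O2=(105,135),(255,140)
def measure(f):
    g=lambda cs,o,z: np.array([ray(f,*full(c,o),z)[:2] for c in cs])
    M={}
    def quad(n,cs,o,z):
        P=g(cs,o,z); a=(P[0]+P[3]-P[1]-P[2])  # axis toward left side (+y) of image
        M[n]=(P.mean(0),np.arctan2(a[1],a[0])); return [np.linalg.norm(P[i]-P[i-1]).round(4) for i in range(4)]
    S={}
    S['tray2']=quad('tray2',[(203,370),(447,420),(418,562),(168,513)],O1,.012)
    S['tray3']=quad('tray3',[(109,391),(474,370),(489,513),(119,536)],O2,.012)
    S['c1']=quad('c1',[(224,155),(284,180),(257,242),(194,215)],O1,.005)
    S['c2']=quad('c2',[(189,91),(250,69),(270,126),(212,150)],O2,.005)
    S['block']=quad('block',[(363,211),(431,234),(419,274),(350,252)],O2,.042)
    for n,c,o,z in [('cap',(57,196),O1,.048),('tube',(562,255),O1,.048),('c1tip',(227,187),O1,.045),('c2tip',(237,95),O2,.045)]: M[n]=(g([c],o,z)[0],0.)
    return M,S
def slot(M,t,x):
    p,a=M[t]; return p+x*np.array([np.cos(a),np.sin(a)])
HI=.39
def both(xy1,z1,yaw1,xy2,z2,yaw2):
    # choose the half turn for which both pick and place are reachable with moderate last joint
    best=None
    for k in (-1,0,1):
        q=[env.ik([*xy,zz],quat(y+k*np.pi)) for xy,z,y in((xy1,z1,yaw1),(xy2,z2,yaw2)) for zz in (z+.18,HI)]
        if all(v is not None for v in q):
            s=max(abs(v[5]) for v in q)
            if best is None or s<best[0]-.01: best=(s,k*np.pi)
    return best
def move(xy1,z1,yaw1,xy2,yaw2,opening=.6,squeeze=25,z2=None):
    z2=z1+.004 if z2 is None else z2
    b=both(xy1,z1,yaw1,xy2,z2,yaw2); print('ik',b); k=b[1]
    env.set_gripper(opening,squeeze)
    env.goto([*xy1,HI],quat(yaw1+k)); env.servo_line([*xy1,z1+.18],speed=.2)
    env.set_gripper(0,squeeze); print('width mm',env.current_width()*94,'grip',env.current_grip_force())
    env.servo_line([*xy1,HI],speed=.2)
    env.goto([*xy2,HI],quat(yaw2+k)); env.servo_line([*xy2,z2+.02+.18],speed=.2); env.servo_line([*xy2,z2+.18],speed=.05)
    print('held',env.current_width()*94,'F',np.round(env.current_wrist_force(),1))
    env.set_gripper(opening,squeeze); env.servo_line([*xy2,HI],speed=.2)
    print('t',env.current_time_s())
E
python3 - <<'E'
from h2 import *
import pickle
f=vision.grab_frame("top"); M,S=measure(f); pickle.dump(M,open('M.pkl','wb'))
for n,(p,a) in M.items(): print(n,p.round(4),round(np.degrees(a),1),S.get(n))
# side cross-check
f2=vision.grab_frame("side")
for n,z in [('cap',.048),('tube',.048),('c1',.045),('c2',.045),('block',.042)]: print(n,np.round(proj(f2,[*M[n][0],z]),1))
E
```

```text
tray2 [0.4428 0.1497] 79.2 [np.float64(0.0859), np.float64(0.1486), np.float64(0.0847), np.float64(0.15)]
tray3 [ 0.4429 -0.1566] 93.8 [np.float64(0.0856), np.float64(0.2214), np.float64(0.0853), np.float64(0.2217)]
c1 [0.6045 0.1985] 67.6 [np.float64(0.041), np.float64(0.0401), np.float64(0.0414), np.float64(0.042)]
c2 [ 0.6536 -0.1179] 112.1 [np.float64(0.0397), np.float64(0.0409), np.float64(0.0381), np.float64(0.0394)]
block [ 0.5659 -0.2077] 72.3 [np.float64(0.0259), np.float64(0.0424), np.float64(0.0251), np.float64(0.0426)]
cap [0.597 0.295] 0.0 None
tube [0.5658 0.0014] 0.0 None
c1tip [0.6041 0.1978] 0.0 None
c2tip [ 0.6532 -0.1167] 0.0 None
cap [158.7 330.3]
tube [265.2 211.2]
c1 [189.1 283.5]
c2 [256.8 156. ]
block [314.3 144. ]
```

Run:
```python
from h2 import *
import pickle
M=pickle.load(open('M.pkl','rb')); a2,a3=M['tray2'][1],M['tray3'][1]; H=np.pi/2
move((M['c1'][0]+M['c1tip'][0])/2,.034,M['c1'][1]-H,slot(M,'tray2',.0365),a2-H,opening=.5)
f=vision.grab_frame("top"); cv2.imwrite("pics/a1.png",f["img"])
```

```text
ik (np.float64(0.5713358202170817), 0.0)
width mm 19.539868055506755 grip 25.000905096530914
held 19.704660965826847 F [ 0.6 -0.6 -0.1]
t 10.3333
```

View pics/a1.png

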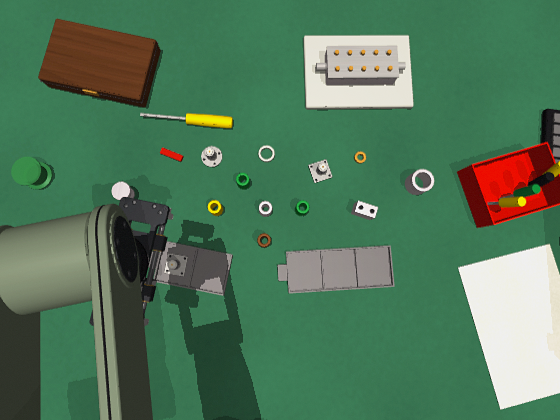

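The first connector stands aligned in tray2's tab compartment, at about (173,264). Nothing else was disturbed, so I'll do the rest.

Run:
```python
from h2 import *
import pickle
M=pickle.load(open('M.pkl','rb')); a2,a3=M['tray2'][1],M['tray3'][1]; H=np.pi/2
move((M['c2'][0]+M['c2tip'][0])/2,.034,M['c2'][1]-H,slot(M,'tray3',.073),a3-H,opening=.5)
move(M['block'][0],.034,M['block'][1]-H,slot(M,'tray3',-.073),a3-H,opening=.55)
move(M['tube'][0],.034,H,slot(M,'tray2',-.0365),a2,opening=.5)
f=vision.grab_frame("side"); cv2.imwrite("pics/a2.png",f["img"])
```

```text
ik (np.float64(0.6938392127139847), 0.0)
width mm 19.609622551322328 grip 25.000687837600708
held 19.534352930412417 F [0.2 0.6 0.8]
t 18.5417
ik (np.float64(0.7119953501336553), 0.0)
width mm 23.946348439711592 grip 25.000560879707336
held 23.90476690785486 F [-0.9  0.8 -1.2]
t 25.875
ik (np.float64(1.7212358836063133), 0.0)
width mm 26.990707590609414 grip 25.000562723726034
held 26.695812296781927 F [-0.   0.3  0.7]
t 33.4583
```

View pics/a2.png

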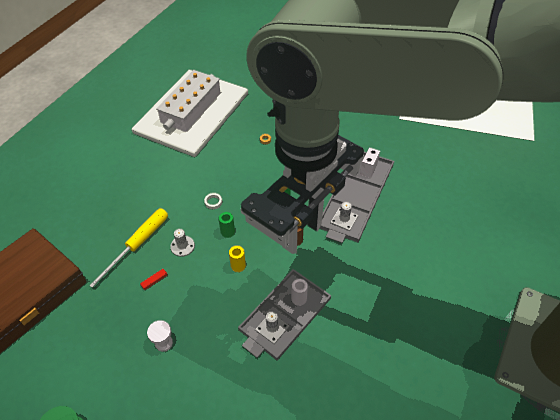

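The block (370,160), both connectors and the narrow tube (300,290) all stand upright in their compartments. The capped resonator is the last one.

Run:
```python
from h2 import *
import pickle
M=pickle.load(open('M.pkl','rb')); a2,a3=M['tray2'][1],M['tray3'][1]; H=np.pi/2
move(M['cap'][0],.042,a3-H,slot(M,'tray3',0),a3-H,opening=.65)
env.move_j([1.143,0.207,1.542,0,1.393,-0.15])
f=vision.grab_frame("top"); g=vision.grab_frame("side")
cv2.imwrite("pics/e1.png",cv2.resize(f["img"][130:310,90:450],None,fx=2.2,fy=2.2,interpolation=cv2.INTER_CUBIC))
cv2.imwrite("pics/e2.png",cv2.resize(g["img"][80:380,100:420],None,fx=1.9,fy=1.9,interpolation=cv2.INTER_CUBIC))
for t,x,n in [("tray2",.0365,'conn_a_mid'),("tray2",-.0365,'tube_mid'),("tray3",.073,'conn_a_mid'),("tray3",0,'capped_mid'),("tray3",-.073,'block_mid')]: print(n,slot(M,t,x).round(3))
```

```text
ik (np.float64(0.5906627044684591), 0.0)
width mm 36.69469249913547 grip 25.00060643273173
held 36.5846944762771 F [-0.7  0.7  0.7]
t 42.575
conn_a_mid [0.45  0.186]
tube_mid [0.436 0.114]
conn_a_mid [ 0.438 -0.084]
capped_mid [ 0.443 -0.157]
block_mid [ 0.448 -0.229]
```

View pics/e1.png

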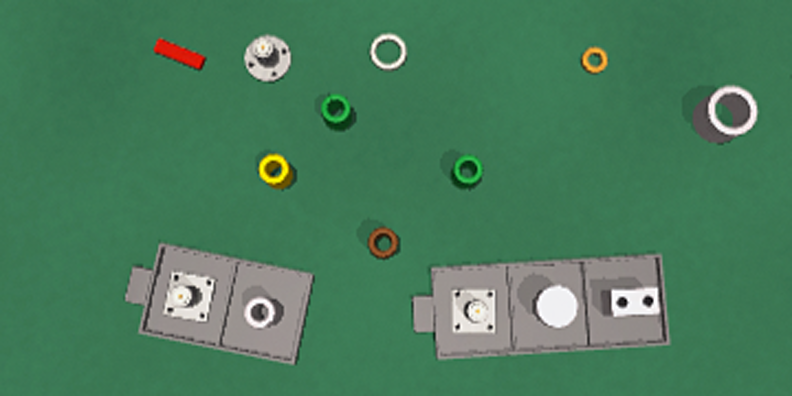

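View pics/e2.png

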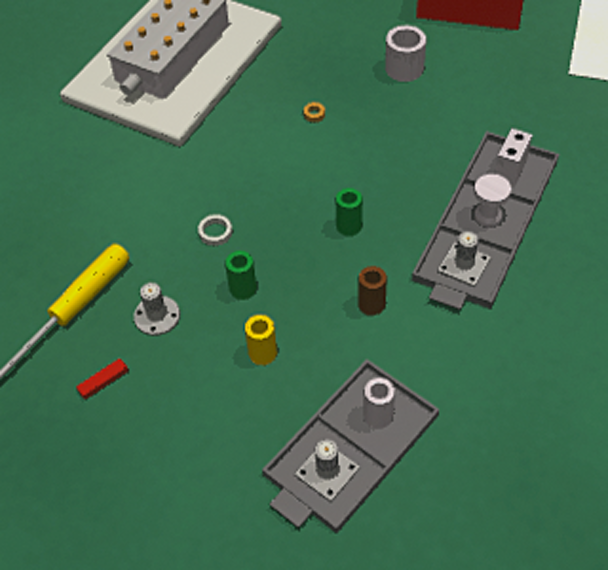

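Both views show all five parts upright and roughly centred in their own compartments. The wide tube and the round-flanged connector have not moved, so I'm handing in.

```bash
python3 -c "
from bench import ticket; print(ticket.finish_job())"
```

```text
the job is handed in; nothing more can be done
None
```

I made up both filter kits and handed the job in: all five parts looked upright in their assigned compartments, the wide tube and round-flanged connector hadn't visibly moved, and the last placement finished at 42.6 s; no verdict was returned.

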